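Put the stray seasonings away with their own kind

ROBOT

A 6-joint arm with a two-finger parallel gripper is mounted at the origin on a cart in front of the work surface, level with it; the furniture and walls round the work are solid. World frame = base frame: x ahead of the robot, y to its left, z up, the work surface at z = 0. Lengths are in m, angles in rad, forces in N, time in s.
With the tool pointing down it reaches from about 0.35 to 0.775 m from the base axis. Payload 7.3 kg.
Tool frame: the origin (TCP) lies midway between the tips of the shut fingers; the grasp point (between the pads) lies 19 mm behind it; z points along the fingers, y is the line along which they close (so a half turn about z gives the same grasp; the last joint's range is limited). The gripper opens to 92 mm and grips with 3 to 60 N. Pads are 19 mm wide; open, the fingers measure 130 mm over their backs; the gripper's body (75 mm by 190 mm) begins 47 mm behind the grasp point.
Start: joints at [-1.49, 0.342, 1.524, -0, 1.275, -0.146], TCP at [0.118, -0.512, 0.227] pointing down, gripper open.
Joint ranges: [-2.53, 2.53], [-0.77, 2.02], [0.04, 2.7], [-1, 4.14], [0.28, 2.66], [-3.11, 3.11]. Speed limits (rad/s): [2.57, 2.57, 3.14, 3.14, 3.14, 3.14].

INTERFACE

Orientations are given as [roll, pitch, yaw] about the fixed x, y, z axes, in that order (R = Rz(yaw) Ry(pitch) Rx(roll)).
In Python, from cell import robot, read_camera, camera_params, nets gives the robot as it stands. The module is installed in compiled form; this text tells all that it offers.
- The arm moves only by the tool step_arm, never from a script. Its argument "steps" is a list of rows, each an object of numbers: "x", "y", "z": the shift along the tool's x, y, z as a fraction of full scale; "rx", "ry", "rz": the turn, a rotation vector about the tool's x, y, z as a fraction of full scale; "claw": the opening, from -1 (shut) to 1 (fully open). In form: [{"x": .., "y": .., "z": .., "rx": .., "ry": .., "rz": .., "claw": ..}, ...]. A call has 1 to 12 rows; each row is the pose to reach, as a shift and turn from the pose commanded when the call began, along the tool's axes at that moment; what a row does not reach only later rows make up. Full scale, the value 1, is 750 mm for a shift and pi/4 rad for a turn. A row lasts 1/12 s, in which the tool goes at most 41.7 mm and 7.16 degrees, less where a joint would pass 70% of its speed; a pose out of reach is approached as far as the arm can. A call with a number of a shift or a turn outside -1 to 1 is refused whole. A call with a gripper value outside its range is refused whole. The fingers move at their own pace and stop on an object; "squeeze" is the grip in N (left out, the last holds). Time passes only in rows, so rows that repeat a pose let the fingers close. It gives the time, the measured TCP pose, the force, the opening and the grip force at its end, in the units of the state.
- robot.observe(): the state, without advancing time (a new reading comes with each control period).
- read_camera(name): name is "scene" or "top"; returns (picture, depth): 384x512x3 uint8, blue, green, red; 384x512 float32, m along the optical axis (not along the pixel's ray), 0 where there is no reading.
- camera_params(name): a dict with "fx", "fy", "cx", "cy" (pixels), "R" (3x3) and "t" (3): a world point X has camera coordinates R X + t. Camera axes: x right, y down, z forward; pixel columns grow to the right and rows downward; lengths in m; the calibration is good to about 2 mm. A picture is of the moment at which its call begins. camera_params takes no time and is no camera call.
- robot.hand_in(): hands the job in; it is judged then, once.
Trained networks look in the newest picture that a camera, given by its name, has taken for a name from the list of things; names that differ only in an ending like _2 or _b are one class to them, and where a whole thing is asked for, a point or a joint stands for the part that bears it (a point fixed in the world has none). Each returns a list of dicts, best first, with "conf" (0 to 1); they miss things now and then, are a little off and sometimes report something else, mostly with a low value. They report only what shows in the picture. A call takes as long as a camera call.
- nets.masks_of(camera, query): "region" (384x512 bool, what is visible of it) and "box" ([left, top, right, bottom] in pixels, round what is visible of it).
- nets.landmark_of(camera, query): "pixel" ([row, column] in pixels: a listed point, or the origin of a listed thing).
The state is a dict: "time": time; "qpos": joint angles; "qvel": joint speeds; "joint_efforts": joint torques, N m; "tool_pos": TCP position; "tool_rot": TCP orientation; "contact_force": force on the tool from outside, world axes, zero at the start; "torque": the same for the moment, N m; "opening": finger opening in m; "grip_force": force on a finger pad.
Only numpy, scipy, OpenCV 4.12 (cv2) and the standard library are available. Lean on these libraries where they do the work, as an engineer would, in place of code of your own. Each camera call takes 0.05 s, during which the arm holds its last target. There are 200 camera calls.

TASK

Four seasonings have been left standing between the blue stock trays and the near edge of the table: a salt jar, a salt shaker, a chilli jar and a spice jar. Put each one away in the stock tray that already holds one of its kind, standing upright on the floor of the free cell. Keep them upright all the way, do not push the trays about, and leave the drink can and the tealight where they are.

Things in the scene. Friction and masses are not known exactly. Their poses are not given: they have to be found in the camera images.
- salt_jar: Salt jar: plain white jar with a black lid, 46 mm in diameter, 76 mm high (body to 60 mm, lid above). It stands upright and loose on the table; origin: centre of its underside, z up. Grip it round the body, about 55 mm above its underside.
- mill_jar: Salt shaker: pale, waisted glass of white salt with a grey domed top, 44 mm in diameter, 90 mm high (glass to about 66 mm). It stands upright and loose on the table; origin: centre of its underside, z up. Grip it round the body, about 55 mm above its underside.
- chilli_jar: Chilli jar: squat jar with a yellow label and a wide red lid, 62 mm in diameter, 73 mm high (body to 58 mm, lid 57 mm wide above). It stands upright and loose on the table; origin: centre of its underside, z up. Grip it round the body, about 55 mm above its underside.
- spice_jar: Spice jar: slim jar with a green label and a dark brown lid that is green on top, 44 mm in diameter, 105 mm high (body to 85 mm, lid above). It stands upright and loose on the table; origin: centre of its underside, z up. Grip it round the body, about 75 mm above its underside.
- salt_tray: Blue stock tray 121 x 68 mm, 28 mm high, walls and floor 3 mm, 0.7 kg, loose; two cells in a row along x. The far cell (+x) holds a white salt jar with the black lid, fast in the tray; the near cell, 62 x 62 mm inside, is free. Origin: underside, below the centre of the free cell; x points to the full cell (centre 59 mm away), z up.
- mill_tray: Blue stock tray 117 x 66 mm, 28 mm high, walls and floor 3 mm, 0.7 kg, loose; two cells in a row along x. The far cell (+x) holds a glass salt shaker with the grey domed top, fast in the tray; the near cell, 60 x 60 mm inside, is free. Origin: underside, below the centre of the free cell; x points to the full cell (centre 57 mm away), z up.
- chilli_tray: Blue stock tray 153 x 84 mm, 28 mm high, walls and floor 3 mm, 0.7 kg, loose; two cells in a row along x. The far cell (+x) holds a squat chilli jar with the red lid, fast in the tray; the near cell, 78 x 78 mm inside, is free. Origin: underside, below the centre of the free cell; x points to the full cell (centre 75 mm away), z up.
- spice_tray: Blue stock tray 117 x 66 mm, 28 mm high, walls and floor 3 mm, 0.7 kg, loose; two cells in a row along x. The far cell (+x) holds a slim spice jar with the dark brown lid, fast in the tray; the near cell, 60 x 60 mm inside, is free. Origin: underside, below the centre of the free cell; x points to the full cell (centre 57 mm away), z up.
- drink_can: Green and gold drink can, 66 mm in diameter, 115 mm high, standing on the table; not part of the stock. Origin: centre of its underside, z up.
- tealight: Tealight candle in a pale cup, 38 mm in diameter, 15 mm high, standing on the table; not part of the stock. Origin: centre of its underside, z up.

How it is judged:
By the outcome, as a careful person would: the job done as asked, in the order asked, and still so for the second after the job is handed in, with the robot touching nothing.
It also fails if it takes over 112 s, if anything falls off the work surface, if the arm or the gripper's body presses on something with over 40 N, if the wrist force passes 120 N, or if a joint passes its speed limit or range.

## Working session

There is one attempt and no reset: what is moved stays moved. The work goes in short steps, Python scripts to look and compute and a tool call to move; the robot and the scene stay as the last step left them, time stands still between calls to the robot, and variables do not carry over. Pictures are saved under pics/ and viewed, at most 14 in all, crops included, and the job is handed in when it is done.

Besides the shell and the picture viewer there is one more tool, called after "Call:" as name([rows], argument=value, ...), one row to a line, values as JSON. step_arm: Moves the arm, as the interface text tells. Its arguments: {"type":"object","properties":{"steps":{"type":"array","items":{"type":"object","properties":{"x":{"type":"number","minimum":-1,"maximum":1},"y":{"type":"number","minimum":-1,"maximum":1},"z":{"type":"number","minimum":-1,"maximum":1},"rx":{"type":"number","minimum":-1,"maximum":1},"ry":{"type":"number","minimum":-1,"maximum":1},"rz":{"type":"number","minimum":-1,"maximum":1},"claw":{"type":"number"}}}},"squeeze":{"type":"number"}},"required":["steps"]}

```bash
mkdir -p pics; cat > h.py <<'E'
import numpy as np, cv2
from cell import robot, read_camera, camera_params, nets
def cloud(cam,d):
    p=camera_params(cam); v,u=np.indices(d.shape)
    c=np.stack([(u-p['cx'])/p['fx']*d,(v-p['cy'])/p['fy']*d,d],-1)
    return (c-np.array(p['t']))@np.array(p['R'])
E
python3 - <<'E'
from h import *
s=robot.observe(); print(s['time'],s['tool_pos'],s['tool_rot'],s['opening'])
for c in ['top','scene']:
    im,d=read_camera(c); cv2.imwrite(f'pics/{c}0.png',im); np.save(f'{c}0.npy',d)
    P=cloud(c,d)
    for q in ['salt_jar','mill_jar','chilli_jar','spice_jar','salt_tray','mill_tray','chilli_tray','spice_tray','drink_can','tealight']:
        for m in nets.masks_of(c,q)[:3]:
            r=m['region']&(d>0); X=P[r]
            if len(X)==0: continue
            zt=np.percentile(X[:,2],95); T=X[X[:,2]>zt-.012]
            print(c,q,round(m['conf'],2),np.round(m['box']).astype(int),'n',r.sum(),'ztop',zt.round(3),'topcen',((T.min(0)+T.max(0))/2).round(3),'med',np.median(T,0).round(3))
E
```

```text
0.0 [ 0.11801365 -0.5111621   0.22606486] [-3.14014986e+00 -2.12803469e-04  2.26789450e-01] 0.09203577474549834
top salt_jar 0.81 [207 246 225 267] n 335 ztop 0.079 topcen [0.368 0.338 0.075] med [0.369 0.338 0.076]
top mill_jar 0.7 [344 176 371 195] n 388 ztop 0.09 topcen [0.523 0.008 0.086] med [0.522 0.009 0.087]
top chilli_jar 0.59 [312 197 348 225] n 686 ztop 0.075 topcen [0.468 0.075 0.071] med [0.467 0.076 0.073]
top spice_jar 0.87 [255 244 274 265] n 355 ztop 0.108 topcen [0.376 0.231 0.104] med [0.376 0.23  0.105]
top mill_tray 0.97 [156 168 187 226] n 1484 ztop 0.09 topcen [0.54  0.438 0.087] med [0.539 0.437 0.089]
top chilli_tray 0.9 [203 169 249 240] n 2428 ztop 0.077 topcen [0.531 0.308 0.073] med [0.531 0.308 0.076]
top spice_tray 0.68 [346  97 382 154] n 1682 ztop 0.109 topcen [ 0.697 -0.007  0.106] med [ 0.695 -0.005  0.108]
top drink_can 0.82 [101 234 141 259] n 974 ztop 0.115 topcen [0.398 0.55  0.11 ] med [0.397 0.549 0.112]
top tealight 0.63 [289 234 304 248] n 224 ztop 0.015 topcen [0.399 0.152 0.011] med [0.399 0.151 0.008]
scene salt_jar 0.81 [257 223 277 254]
[... 338 characters left out ...]
 topcen [0.375 0.233 0.103] med [0.371 0.236 0.105]
scene salt_tray 0.81 [262 157 301 209] n 1001 ztop 0.08 topcen [0.468 0.205 0.088] med [0.521 0.188 0.079]
scene mill_tray 0.86 [184 194 224 247] n 1259 ztop 0.088 topcen [0.536 0.442 0.085] med [0.533 0.443 0.088]
scene chilli_tray 0.65 [221 178 270 234] n 1669 ztop 0.077 topcen [0.528 0.312 0.073] med [0.526 0.313 0.076]
scene spice_tray 0.8 [280  98 319 147] n 969 ztop 0.108 topcen [ 0.694 -0.003  0.104] med [0.691 0.    0.107]
scene drink_can 0.83 [167 240 202 291] n 1195 ztop 0.114 topcen [0.396 0.556 0.111] med [0.394 0.557 0.112]
scene tealight 0.63 [311 195 321 212] n 137 ztop 0.016 topcen [0.399 0.154 0.012] med [0.398 0.152 0.009]
```

```bash
python3 - <<'E'
import cv2
im=cv2.imread('pics/top0.png'); cv2.imwrite('pics/top0c.png',cv2.resize(im[80:290,90:400],None,fx=2.58,fy=2.58,interpolation=cv2.INTER_CUBIC))
im=cv2.imread('pics/scene0.png'); cv2.imwrite('pics/scene0c.png',cv2.resize(im[70:310,130:400],None,fx=2.4,fy=2.4,interpolation=cv2.INTER_CUBIC))
E
```

```text
(no output)
```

View pics/top0c.png

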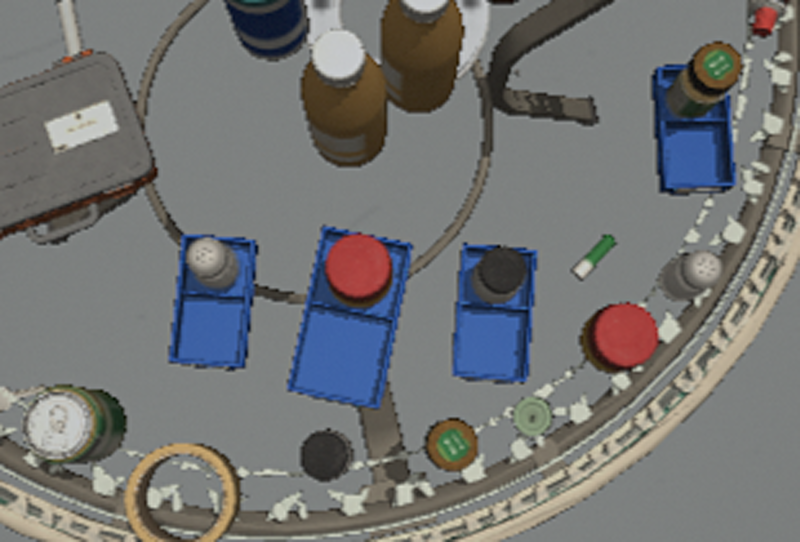

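View pics/scene0c.png

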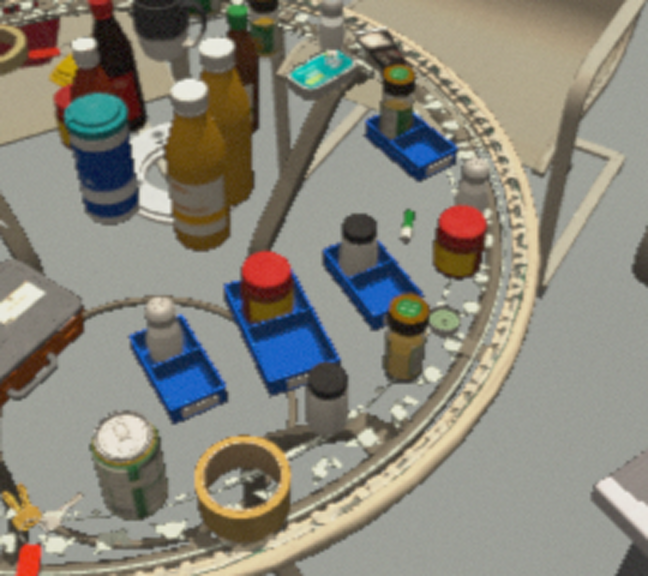

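The top view shows the four loose items: black lid at about (216,256), green-topped spice at (264,254), red lid at (330,211) and grey dome at (358,185). The four trays have their free cells towards the robot. The net results agree with the picture, except that the top camera missed the salt tray at about (281,200). Next I'll fit the trays.

```bash
python3 - <<'E'
from h import *
exp={'salt':((0.52,.19),121,68,59),'mill':((.538,.439),117,66,57),'chilli':((.53,.31),153,84,75),'spice':((.696,-.005),117,66,57)}
for c in ['top','scene']:
    im=cv2.imread(f'pics/{c}0.png').astype(int); d=np.load(f'{c}0.npy'); P=cloud(c,d)
    blue=(im[...,0]>im[...,2]*1.8)&(im[...,0]>80)&(d>0)&(P[...,2]<.05)
    for k,((x,y),L,W,o) in exp.items():
        n,lab,st,_=cv2.connectedComponentsWithStats(blue.astype(np.uint8))
        near=blue&(np.hypot(P[...,0]-x+.03,P[...,1]-y)<.13)
        l=np.bincount(lab[near]).argmax(); m=(lab==l)
        Q=P[m]; r=Q[(Q[:,2]>.021)&(Q[:,2]<.036)]
        (cx,cy),(w,h),a=cv2.minAreaRect((r[:,:2]*1000).astype(np.float32))
        B=cv2.boxPoints(((cx,cy),(w,h),a)); e=[B[1]-B[0],B[2]-B[1]]; e=max(e,key=np.linalg.norm); 
        if e[0]<0:e=-e
        u=e/np.linalg.norm(e); f=np.array([cx,cy])-u*(o/2)
        print(c,k,m.sum(),len(r),'rect',round(cx),round(cy),round(w),round(h),(L,W),'yaw',round(np.arctan2(u[1],u[0]),3),'free',f.round(1), 'floor z',np.median(Q[np.hypot(*(Q[:,:2]*1000-f).T)<20][:,2]).round(4))
d=np.load('top0.npy');P=cloud('top',d)
tall=P[(d>0)&(P[...,2]>.12)&(P[...,0]>.25)&(P[...,0]<.8)]
g={}
for p in tall: k=(round(p[0]/.05)*5,round(p[1]/.05)*5); g[k]=max(g.get(k,0),round(p[2]*100))
print(g)
E
```

```text
top salt 994 236 rect 494 185 68 122 (121, 68) yaw -0.107 free [464.5 187.9] floor z 0.0031
top mill 1010 257 rect 509 441 67 118 (117, 66) yaw -0.098 free [480.8 443.6] floor z 0.0034
top chilli 1626 287 rect 492 316 84 153 (153, 84) yaw -0.215 free [455.8 324. ] floor z 0.0031
top spice 698 189 rect 666 -8 118 67 (117, 66) yaw 0.007 free [637.3  -8.4] floor z 0.003
scene salt 825 270 rect 490 319 86 156 (121, 68) yaw -0.228 free [461.1 325.7] floor z 0.0034
scene mill 593 236 rect 506 443 69 118 (117, 66) yaw -0.108 free [477.9 446.4] floor z 0.0034
scene chilli 825 270 rect 490 319 86 156 (153, 84) yaw -0.228 free [453.3 327.5] floor z 0.0033
scene spice 298 151 rect 663 -5 121 71 (117, 66) yaw 0.011 free [634.7  -5.6] floor z 0.0028
{(80, 15): 21, (80, 40): 19, (80, 35): 19, (80, 20): 16, (75, 40): 19, (75, 35): 19, (75, 25): 25, (70, 25): 25, (75, 30): 18, (70, 30): 25, (75, 20): 17, (70, 20): 19, (70, 35): 25, (65, 35): 25, (65, 30): 25, (25, 5): 26, (25, 0): 26}
```

```bash
cat > g.py <<'E'
import sys
from h import *
from scipy.spatial.transform import Rotation as R
s=robot.observe(); p=np.array(s['tool_pos']); A=R.from_euler('xyz',s['tool_rot'])
print(round(s['time'],2),p.round(4),np.round(s['tool_rot'],3),round(s['opening'],4),round(s['grip_force'],1))
for a in sys.argv[1:]:
    x,y,z,w=map(float,a.split(','))
    t=np.array([x,y,z]); v=A.inv().apply(t-p)/.75; r=(A.inv()*R.from_euler('xyz',[np.pi,0,w])).as_rotvec()/(np.pi/4)
    print(a,'xyz',v.round(4),'r',r.round(3),'rows',round(np.linalg.norm(t-p)/.0417,1))
E
python3 g.py 0.35,-0.21,0.2,-0.05 .52,.01,.2,-.3 .52,.01,.2,0
```

```text
1.1 [ 0.1181 -0.5116  0.2267] [3.142 0.    0.227] 0.0919 0.0
0.35,-0.21,0.2,-0.05 xyz [ 0.3917 -0.3223  0.0356] r [0.    0.    0.352] rows 9.1
.52,.01,.2,-.3 xyz [ 0.6785 -0.5571  0.0356] r [ 0.    -0.     0.671] rows 15.8
.52,.01,.2,0 xyz [ 0.6785 -0.5571  0.0356] r [0.    0.    0.289] rows 15.8
```

Call:
step_arm([
  {"x":0.6785,"y":-0.557,"z":0.0356,"rz":0.671,"claw":1},
  {"x":0.6785,"y":-0.557,"z":0.0356,"rz":0.671,"claw":1},
  {"x":0.6785,"y":-0.557,"z":0.0356,"rz":0.671,"claw":1},
  {"x":0.6785,"y":-0.557,"z":0.0356,"rz":0.671,"claw":1},
  {"x":0.6785,"y":-0.557,"z":0.0356,"rz":0.671,"claw":1},
  {"x":0.6785,"y":-0.557,"z":0.0356,"rz":0.671,"claw":1},
  {"x":0.6785,"y":-0.557,"z":0.0356,"rz":0.671,"claw":1},
  {"x":0.6785,"y":-0.557,"z":0.0356,"rz":0.671,"claw":1},
  {"x":0.6785,"y":-0.557,"z":0.0356,"rz":0.671,"claw":1},
  {"x":0.6785,"y":-0.557,"z":0.0356,"rz":0.671,"claw":1},
  {"x":0.6785,"y":-0.557,"z":0.0356,"rz":0.671,"claw":1},
  {"x":0.6785,"y":-0.557,"z":0.0356,"rz":0.671,"claw":1},
], squeeze=15)

```text
$.steps[0]: bad value
```

```bash
python3 g.py .52,.01,.14,-.3 .52,.01,.036,-.3
```

```text
1.1 [ 0.1181 -0.5116  0.2267] [3.142 0.    0.227] 0.0919 0.0
.52,.01,.14,-.3 xyz [ 0.6785 -0.5571  0.1156] r [ 0.    -0.     0.671] rows 15.9
.52,.01,.036,-.3 xyz [ 0.6785 -0.5571  0.2542] r [ 0.    -0.     0.671] rows 16.4
```

Call:
step_arm([
  {"x":0.6785,"y":-0.557,"z":0.0356,"rx":0,"ry":0,"rz":0.671,"claw":1},
  {"x":0.6785,"y":-0.557,"z":0.0356,"rx":0,"ry":0,"rz":0.671,"claw":1},
  {"x":0.6785,"y":-0.557,"z":0.0356,"rx":0,"ry":0,"rz":0.671,"claw":1},
  {"x":0.6785,"y":-0.557,"z":0.0356,"rx":0,"ry":0,"rz":0.671,"claw":1},
  {"x":0.6785,"y":-0.557,"z":0.0356,"rx":0,"ry":0,"rz":0.671,"claw":1},
  {"x":0.6785,"y":-0.557,"z":0.0356,"rx":0,"ry":0,"rz":0.671,"claw":1},
  {"x":0.6785,"y":-0.557,"z":0.0356,"rx":0,"ry":0,"rz":0.671,"claw":1},
  {"x":0.6785,"y":-0.557,"z":0.0356,"rx":0,"ry":0,"rz":0.671,"claw":1},
  {"x":0.6785,"y":-0.557,"z":0.0356,"rx":0,"ry":0,"rz":0.671,"claw":1},
  {"x":0.6785,"y":-0.557,"z":0.0356,"rx":0,"ry":0,"rz":0.671,"claw":1},
  {"x":0.6785,"y":-0.557,"z":0.0356,"rx":0,"ry":0,"rz":0.671,"claw":1},
  {"x":0.6785,"y":-0.557,"z":0.0356,"rx":0,"ry":0,"rz":0.671,"claw":1},
], squeeze=15)

```text
time: 2.1
tool_pos: [0.4195, -0.12, 0.207]
tool_rot: [3.141, -0.001, -0.3]
contact_force: [0.4, -1.3, -0.4]
opening: 0.0918
grip_force: 0.0
```

```bash
python3 g.py .52,.01,.14,-.3 .52,.01,.036,-.3
```

```text
2.1 [ 0.4195 -0.12    0.207 ] [ 3.141e+00 -1.000e-03 -3.000e-01] 0.0918 0.0
.52,.01,.14,-.3 xyz [ 0.0767 -0.2052  0.0894] r [ 0.    -0.001 -0.   ] rows 4.3
.52,.01,.036,-.3 xyz [ 0.0765 -0.2053  0.228 ] r [ 0.    -0.001 -0.   ] rows 5.7
```

Call:
step_arm([
  {"x":0.0738,"y":-0.1982,"z":0.0,"rx":0,"ry":0,"rz":0,"claw":1},
  {"x":0.0738,"y":-0.1982,"z":0.0,"rx":0,"ry":0,"rz":0,"claw":1},
  {"x":0.0738,"y":-0.1982,"z":0.0,"rx":0,"ry":0,"rz":0,"claw":1},
  {"x":0.0738,"y":-0.1982,"z":0.0885,"rx":0,"ry":0,"rz":0,"claw":1},
  {"x":0.0738,"y":-0.1982,"z":0.0885,"rx":0,"ry":0,"rz":0,"claw":1},
  {"x":0.0738,"y":-0.1982,"z":0.0885,"rx":0,"ry":0,"rz":0,"claw":1},
  {"x":0.0738,"y":-0.1982,"z":0.0885,"rx":0,"ry":0,"rz":0,"claw":1},
  {"x":0.0738,"y":-0.1982,"z":0.0885,"rx":0,"ry":0,"rz":0,"claw":1},
])

```text
time: 2.77
tool_pos: [0.5157, 0.0031, 0.1415]
tool_rot: [3.141, -0.001, -0.3]
contact_force: [0.1, -0.4, 1.2]
opening: 0.092
grip_force: 0.0
```

```bash
python3 g.py .52,.01,.14,-.3 .52,.01,.036,-.3
```

```text
2.77 [0.5157 0.0031 0.1415] [ 3.141e+00 -1.000e-03 -3.000e-01] 0.092 0.0
.52,.01,.14,-.3 xyz [ 0.0027 -0.0105  0.002 ] r [ 0.    -0.002 -0.   ] rows 0.2
.52,.01,.036,-.3 xyz [ 0.0026 -0.0105  0.1406] r [ 0.    -0.002 -0.   ] rows 2.5
```

Call:
step_arm([
  {"x":0.0026,"y":-0.0105,"z":0.0,"rx":0,"ry":0,"rz":0,"claw":1},
  {"x":0.0026,"y":-0.0105,"z":0.035,"rx":0,"ry":0,"rz":0,"claw":1},
  {"x":0.0026,"y":-0.0105,"z":0.07,"rx":0,"ry":0,"rz":0,"claw":1},
  {"x":0.0026,"y":-0.0105,"z":0.105,"rx":0,"ry":0,"rz":0,"claw":1},
  {"x":0.0026,"y":-0.0105,"z":0.14,"rx":0,"ry":0,"rz":0,"claw":1},
  {"x":0.0026,"y":-0.0105,"z":0.14,"rx":0,"ry":0,"rz":0,"claw":1},
  {"x":0.0026,"y":-0.0105,"z":0.14,"rx":0,"ry":0,"rz":0,"claw":1},
  {"x":0.0026,"y":-0.0105,"z":0.14,"rx":0,"ry":0,"rz":0,"claw":1},
])

```text
time: 3.43
tool_pos: [0.5211, 0.0102, 0.0375]
tool_rot: [-3.141, -0.003, -0.301]
contact_force: [0.5, 0.2, 0.7]
opening: 0.0917
grip_force: 0.0
```

```bash
python3 g.py .52,.01,.036,-.3
```

```text
3.43 [0.5211 0.0102 0.0375] [-3.141e+00 -3.000e-03 -3.010e-01] 0.0917 0.0
.52,.01,.036,-.3 xyz [-0.0013  0.0007  0.002 ] r [-0.001 -0.004 -0.001] rows 0.0
```

Call:
step_arm([
  {"x":0,"y":0,"z":0.0,"rx":0,"ry":0,"rz":0,"claw":-1},
  {"x":0,"y":0,"z":0.0,"rx":0,"ry":0,"rz":0,"claw":-1},
  {"x":0,"y":0,"z":0.0,"rx":0,"ry":0,"rz":0,"claw":-1},
  {"x":0,"y":0,"z":0.0,"rx":0,"ry":0,"rz":0,"claw":-1},
  {"x":0,"y":0,"z":0.0,"rx":0,"ry":0,"rz":0,"claw":-1},
  {"x":0,"y":0,"z":0.0,"rx":0,"ry":0,"rz":0,"claw":-1},
  {"x":0,"y":0,"z":0.0,"rx":0,"ry":0,"rz":0,"claw":-1},
  {"x":0,"y":0,"z":0.0,"rx":0,"ry":0,"rz":0,"claw":-1},
], squeeze=15)

```text
time: 4.1
tool_pos: [0.5195, 0.0106, 0.0354]
tool_rot: [3.141, 0.0, -0.3]
contact_force: [-0.1, -0.5, 1.0]
opening: 0.0433
grip_force: 0.8
```

Call:
step_arm([
  {"x":0,"y":0,"z":0.0,"rx":0,"ry":0,"rz":0,"claw":-1},
  {"x":0,"y":0,"z":0.0,"rx":0,"ry":0,"rz":0,"claw":-1},
  {"x":0,"y":0,"z":0.0,"rx":0,"ry":0,"rz":0,"claw":-1},
  {"x":0,"y":0,"z":0.0,"rx":0,"ry":0,"rz":0,"claw":-1},
])

```text
time: 4.43
tool_pos: [0.5195, 0.0106, 0.0353]
tool_rot: [3.141, 0.0, -0.3]
contact_force: [-0.7, -0.1, -0.3]
opening: 0.0399
grip_force: 14.8
```

Call:
step_arm([
  {"x":0,"y":0,"z":-0.03,"rx":0,"ry":0,"rz":0,"claw":-1},
  {"x":0,"y":0,"z":-0.07,"rx":0,"ry":0,"rz":0,"claw":-1},
  {"x":0,"y":0,"z":-0.11,"rx":0,"ry":0,"rz":0,"claw":-1},
  {"x":0,"y":0,"z":-0.15,"rx":0,"ry":0,"rz":0,"claw":-1},
  {"x":0,"y":0,"z":-0.19,"rx":0,"ry":0,"rz":0,"claw":-1},
  {"x":0,"y":0,"z":-0.21,"rx":0,"ry":0,"rz":0,"claw":-1},
  {"x":0,"y":0,"z":-0.21,"rx":0,"ry":0,"rz":0,"claw":-1},
  {"x":0,"y":0,"z":-0.21,"rx":0,"ry":0,"rz":0,"claw":-1},
])

```text
time: 5.1
tool_pos: [0.5195, 0.0108, 0.1928]
tool_rot: [-3.141, -0.001, -0.3]
contact_force: [-1.3, 0.3, -2.1]
opening: 0.0399
grip_force: 14.7
```

```bash
python3 g.py .4795,.445,.19,-.2
```

```text
5.1 [0.5195 0.0108 0.1928] [-3.141e+00 -1.000e-03 -3.000e-01] 0.0399 14.7
.4795,.445,.19,-.2 xyz [-0.2221 -0.5373  0.0037] r [-0.    -0.001 -0.128] rows 10.5
```

Call:
step_arm([
  {"x":-0.009,"y":-0.021,"z":0,"rx":0,"ry":0,"rz":-0.005,"claw":-1},
  {"x":-0.027,"y":-0.064,"z":0,"rx":0,"ry":0,"rz":-0.015,"claw":-1},
  {"x":-0.047,"y":-0.113,"z":0,"rx":0,"ry":0,"rz":-0.027,"claw":-1},
  {"x":-0.067,"y":-0.161,"z":0,"rx":0,"ry":0,"rz":-0.038,"claw":-1},
  {"x":-0.087,"y":-0.21,"z":0,"rx":0,"ry":0,"rz":-0.05,"claw":-1},
  {"x":-0.107,"y":-0.258,"z":0,"rx":0,"ry":0,"rz":-0.061,"claw":-1},
  {"x":-0.127,"y":-0.306,"z":0,"rx":0,"ry":0,"rz":-0.073,"claw":-1},
  {"x":-0.147,"y":-0.355,"z":0,"rx":0,"ry":0,"rz":-0.084,"claw":-1},
  {"x":-0.167,"y":-0.403,"z":0,"rx":0,"ry":0,"rz":-0.096,"claw":-1},
  {"x":-0.187,"y":-0.451,"z":0,"rx":0,"ry":0,"rz":-0.108,"claw":-1},
  {"x":-0.207,"y":-0.5,"z":0,"rx":0,"ry":0,"rz":-0.12,"claw":-1},
  {"x":-0.222,"y":-0.537,"z":0.003,"rx":0,"ry":0,"rz":-0.128,"claw":-1},
])

```text
time: 6.1
tool_pos: [0.4779, 0.4473, 0.1878]
tool_rot: [3.14, 0.003, -0.198]
contact_force: [1.1, -0.4, -1.3]
opening: 0.0398
grip_force: 14.7
```

Call:
step_arm([
  {"x":0,"y":0,"z":0,"rx":0,"ry":0,"rz":0,"claw":-1},
  {"x":0,"y":0,"z":0,"rx":0,"ry":0,"rz":0,"claw":-1},
  {"x":0,"y":0,"z":0,"rx":0,"ry":0,"rz":0,"claw":-1},
])

```text
time: 6.35
tool_pos: [0.4789, 0.4439, 0.1881]
tool_rot: [3.138, 0.003, -0.199]
contact_force: [-0.2, 0.1, -1.9]
opening: 0.0398
grip_force: 14.7
```

```bash
python3 g.py .4795,.445,.09,-.2 .4795,.445,.0395,-.2; python3 - <<'E'
from h import *
im,d=read_camera('scene'); P=cloud('scene',d)
cv2.imwrite('pics/s1.png',cv2.resize(im[60:310,130:400],None,fx=2.2,fy=2.2))
E
```

```text
6.35 [0.4789 0.4439 0.1881] [ 3.138e+00  3.000e-03 -1.990e-01] 0.0398 14.7
.4795,.445,.09,-.2 xyz [ 0.0009 -0.0021  0.1308] r [0.004 0.003 0.001] rows 2.4
.4795,.445,.0395,-.2 xyz [ 0.001  -0.0024  0.1981] r [0.004 0.003 0.001] rows 3.6
```

View pics/s1.png

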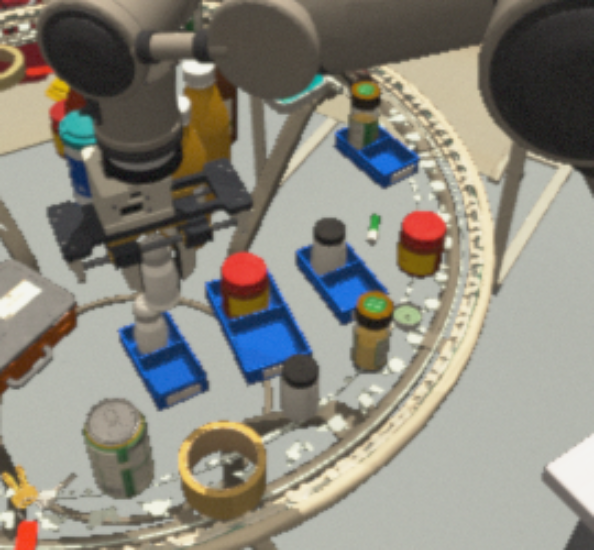

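The shaker hangs upright in the gripper, at about (155,285) in the crop, over its tray. Now I'll lower it.

Call:
step_arm([
  {"x":0.001,"y":-0.0024,"z":0.03,"rx":0.004,"ry":0.003,"rz":0,"claw":-1},
  {"x":0.001,"y":-0.0024,"z":0.07,"rx":0.004,"ry":0.003,"rz":0,"claw":-1},
  {"x":0.001,"y":-0.0024,"z":0.11,"rx":0.004,"ry":0.003,"rz":0,"claw":-1},
  {"x":0.001,"y":-0.0024,"z":0.14,"rx":0.004,"ry":0.003,"rz":0,"claw":-1},
  {"x":0.001,"y":-0.0024,"z":0.165,"rx":0.004,"ry":0.003,"rz":0,"claw":-1},
  {"x":0.001,"y":-0.0024,"z":0.185,"rx":0.004,"ry":0.003,"rz":0,"claw":-1},
  {"x":0.001,"y":-0.0024,"z":0.193,"rx":0.004,"ry":0.003,"rz":0,"claw":-1},
  {"x":0.001,"y":-0.0024,"z":0.193,"rx":0.004,"ry":0.003,"rz":0,"claw":-1},
  {"x":0.001,"y":-0.0024,"z":0.193,"rx":0.004,"ry":0.003,"rz":0,"claw":-1},
])

```text
time: 7.15
tool_pos: [0.4813, 0.4457, 0.0464]
tool_rot: [-3.138, -0.003, -0.201]
contact_force: [-0.2, 0.5, -1.3]
opening: 0.04
grip_force: 14.7
```

```bash
python3 g.py .4795,.445,.0385,-.2
```

```text
7.15 [0.4813 0.4457 0.0464] [-3.138e+00 -3.000e-03 -2.010e-01] 0.04 14.7
.4795,.445,.0385,-.2 xyz [-0.0022  0.0014  0.0105] r [-0.004 -0.003 -0.001] rows 0.2
```

Call:
step_arm([
  {"x":-0.001,"y":0,"z":0.005,"rx":0,"ry":0,"rz":0,"claw":-1},
  {"x":-0.001,"y":0,"z":0.009,"rx":0,"ry":0,"rz":0,"claw":-1},
  {"x":-0.001,"y":0,"z":0.009,"rx":0,"ry":0,"rz":0,"claw":-1},
  {"x":-0.001,"y":0,"z":0.009,"rx":0,"ry":0,"rz":0,"claw":-1},
])

```text
time: 7.48
tool_pos: [0.48, 0.4465, 0.0394]
tool_rot: [-3.138, -0.003, -0.2]
contact_force: [-0.0, 0.1, -1.8]
opening: 0.0403
grip_force: 14.7
```

Call:
step_arm([
  {"x":0,"y":0,"z":0.002,"rx":0,"ry":0,"rz":0,"claw":-1},
  {"x":0,"y":0,"z":0.002,"rx":0,"ry":0,"rz":0,"claw":-1},
  {"x":0,"y":0,"z":0.002,"rx":0,"ry":0,"rz":0,"claw":-1},
])

```text
time: 7.73
tool_pos: [0.4803, 0.4468, 0.0383]
tool_rot: [-3.138, -0.003, -0.2]
contact_force: [-1.0, 0.4, 2.6]
opening: 0.0399
grip_force: 15.0
```

Call:
step_arm([
  {"x":0,"y":0,"z":0,"rx":0,"ry":0,"rz":0,"claw":1},
  {"x":0,"y":0,"z":0,"rx":0,"ry":0,"rz":0,"claw":1},
  {"x":0,"y":0,"z":0,"rx":0,"ry":0,"rz":0,"claw":1},
  {"x":0,"y":0,"z":0,"rx":0,"ry":0,"rz":0,"claw":1},
  {"x":0,"y":0,"z":-0.02,"rx":0,"ry":0,"rz":0,"claw":1},
  {"x":0,"y":0,"z":-0.07,"rx":0,"ry":0,"rz":0,"claw":1},
  {"x":0,"y":0,"z":-0.12,"rx":0,"ry":0,"rz":0,"claw":1},
  {"x":0,"y":0,"z":-0.17,"rx":0,"ry":0,"rz":0,"claw":1},
  {"x":0,"y":0,"z":-0.2,"rx":0,"ry":0,"rz":0,"claw":1},
  {"x":0,"y":0,"z":-0.2,"rx":0,"ry":0,"rz":0,"claw":1},
  {"x":0,"y":0,"z":-0.2,"rx":0,"ry":0,"rz":0,"claw":1},
])

```text
time: 8.65
tool_pos: [0.48, 0.4464, 0.1891]
tool_rot: [-3.136, -0.005, -0.2]
contact_force: [-0.2, -0.7, -0.4]
opening: 0.0917
grip_force: 0.0
```

```bash
python3 g.py .466,.078,.19,0 .466,.078,.036,0;
```

```text
8.65 [0.48   0.4464 0.1891] [-3.136 -0.005 -0.2  ] 0.0917 0.0
.466,.078,.19,0 xyz [ 0.0791  0.4851 -0.0034] r [-0.006 -0.006 -0.254] rows 8.8
.466,.078,.036,0 xyz [0.0782 0.4862 0.2019] r [-0.006 -0.006 -0.254] rows 9.6
```

Call:
step_arm([
  {"x":0.079,"y":0.485,"z":-0.003,"rx":-0.006,"ry":-0.006,"rz":-0.254,"claw":1},
  {"x":0.079,"y":0.485,"z":-0.003,"rx":-0.006,"ry":-0.006,"rz":-0.254,"claw":1},
  {"x":0.079,"y":0.485,"z":-0.003,"rx":-0.006,"ry":-0.006,"rz":-0.254,"claw":1},
  {"x":0.079,"y":0.485,"z":-0.003,"rx":-0.006,"ry":-0.006,"rz":-0.254,"claw":1},
  {"x":0.079,"y":0.485,"z":-0.003,"rx":-0.006,"ry":-0.006,"rz":-0.254,"claw":1},
  {"x":0.079,"y":0.485,"z":-0.003,"rx":-0.006,"ry":-0.006,"rz":-0.254,"claw":1},
  {"x":0.079,"y":0.485,"z":-0.003,"rx":-0.006,"ry":-0.006,"rz":-0.254,"claw":1},
  {"x":0.079,"y":0.485,"z":-0.003,"rx":-0.006,"ry":-0.006,"rz":-0.254,"claw":1},
  {"x":0.079,"y":0.485,"z":-0.003,"rx":-0.006,"ry":-0.006,"rz":-0.254,"claw":1},
  {"x":0.079,"y":0.485,"z":0.1,"rx":-0.006,"ry":-0.006,"rz":-0.254,"claw":1},
  {"x":0.079,"y":0.485,"z":0.1,"rx":-0.006,"ry":-0.006,"rz":-0.254,"claw":1},
  {"x":0.079,"y":0.485,"z":0.1,"rx":-0.006,"ry":-0.006,"rz":-0.254,"claw":1},
])

```text
time: 9.65
tool_pos: [0.4604, 0.077, 0.1051]
tool_rot: [3.14, 0.017, -0.002]
contact_force: [-2.3, 0.6, -1.1]
opening: 0.0918
grip_force: 0.0
```

```bash
python3 g.py .466,.078,.036,0; python3 - <<'E'
from h import *
im,d=read_camera('top'); P=cloud('top',d); X=P[(d>0)&(abs(P[...,0]-.48)<.04)&(abs(P[...,1]-.445)<.04)&(P[...,2]>.06)]
if len(X): print(len(X),((X.min(0)+X.max(0))/2).round(3),X[:,2].max())
m=nets.masks_of('top','chilli_jar')[0];print(m['conf'],m['box'])
E
```

```text
9.65 [0.4604 0.077  0.1051] [ 3.14e+00  1.70e-02 -2.00e-03] 0.0918 0.0
.466,.078,.036,0 xyz [ 0.009  -0.0015  0.092 ] r [ 0.002  0.021 -0.003] rows 1.7
221 [0.484 0.445 0.078] 0.09602360070277684Traceback (most recent call last):
  File "<stdin>", line 4, in <module>
IndexError: list index out of range
```

Call:
step_arm([
  {"x":0,"y":0,"z":0,"rx":0,"ry":0,"rz":0,"claw":1},
  {"x":0,"y":0,"z":0,"rx":0,"ry":0,"rz":0,"claw":1},
])

```text
time: 9.92
tool_pos: [0.4668, 0.0785, 0.1132]
tool_rot: [3.14, -0.001, 0.001]
contact_force: [-0.1, 0.5, -0.3]
opening: 0.0916
grip_force: 0.0
```

```bash
python3 g.py .466,.078,.036,0
```

```text
9.92 [0.4668 0.0785 0.1132] [ 3.14e+00 -1.00e-03  1.00e-03] 0.0916 0.0
.466,.078,.036,0 xyz [-0.0011  0.0004  0.1029] r [ 0.002 -0.001  0.001] rows 1.9
```

Settled. Now descend, close and check the grip.

Call:
step_arm([
  {"x":-0.001,"y":0,"z":0.035,"rx":0,"ry":0,"rz":0,"claw":1},
  {"x":-0.001,"y":0,"z":0.07,"rx":0,"ry":0,"rz":0,"claw":1},
  {"x":-0.001,"y":0,"z":0.103,"rx":0,"ry":0,"rz":0,"claw":1},
  {"x":-0.001,"y":0,"z":0.103,"rx":0,"ry":0,"rz":0,"claw":1},
  {"x":-0.001,"y":0,"z":0.103,"rx":0,"ry":0,"rz":0,"claw":1},
  {"x":-0.001,"y":0,"z":0.103,"rx":0,"ry":0,"rz":0,"claw":-1},
  {"x":-0.001,"y":0,"z":0.103,"rx":0,"ry":0,"rz":0,"claw":-1},
  {"x":-0.001,"y":0,"z":0.103,"rx":0,"ry":0,"rz":0,"claw":-1},
  {"x":-0.001,"y":0,"z":0.103,"rx":0,"ry":0,"rz":0,"claw":-1},
  {"x":-0.001,"y":0,"z":0.103,"rx":0,"ry":0,"rz":0,"claw":-1},
  {"x":-0.001,"y":0,"z":0.103,"rx":0,"ry":0,"rz":0,"claw":-1},
  {"x":-0.001,"y":0,"z":0.103,"rx":0,"ry":0,"rz":0,"claw":-1},
], squeeze=18)

```text
time: 10.92
tool_pos: [0.4653, 0.0774, 0.0351]
tool_rot: [3.139, 0.001, 0.0]
contact_force: [-0.5, -2.6, 6.7]
opening: 0.0588
grip_force: 18.1
```

Call:
step_arm([
  {"x":0,"y":0,"z":0,"rx":0,"ry":0,"rz":0,"claw":-1},
  {"x":0,"y":0,"z":0,"rx":0,"ry":0,"rz":0,"claw":-1},
])

```text
time: 11.08
tool_pos: [0.4654, 0.0773, 0.0351]
tool_rot: [3.139, 0.001, 0.0]
contact_force: [-1.2, -3.2, 7.2]
opening: 0.0589
grip_force: 18.1
```

Call:
step_arm([
  {"x":0,"y":0,"z":-0.01,"rx":0,"ry":0,"rz":0,"claw":-1},
  {"x":0,"y":0,"z":-0.03,"rx":0,"ry":0,"rz":0,"claw":-1},
  {"x":0,"y":0,"z":-0.04,"rx":0,"ry":0,"rz":0,"claw":-1},
  {"x":0,"y":0,"z":-0.04,"rx":0,"ry":0,"rz":0,"claw":-1},
  {"x":0,"y":0,"z":-0.04,"rx":0,"ry":0,"rz":0,"claw":-1},
])

```text
time: 11.5
tool_pos: [0.465, 0.078, 0.0646]
tool_rot: [3.14, 0.001, -0.0]
contact_force: [0.4, 0.4, -1.7]
opening: 0.0583
grip_force: 18.0
```

```bash
python3 g.py .466,.078,.2,-.1 .4545,.3255,.2,-.215; python3 - <<'E'
from h import *
im,d=read_camera('scene')
cv2.imwrite('pics/s2.png',cv2.resize(im[100:240,220:400],None,fx=3.5,fy=3.5))
E
```

```text
11.5 [0.465  0.078  0.0646] [ 3.14e+00  1.00e-03 -0.00e+00] 0.0583 18.0
.466,.078,.2,-.1 xyz [ 0.0011  0.0003 -0.1805] r [0.002 0.002 0.127] rows 3.2
.4545,.3255,.2,-.215 xyz [-0.0143 -0.3297 -0.181 ] r [0.002 0.001 0.273] rows 6.8
```

View pics/s2.png

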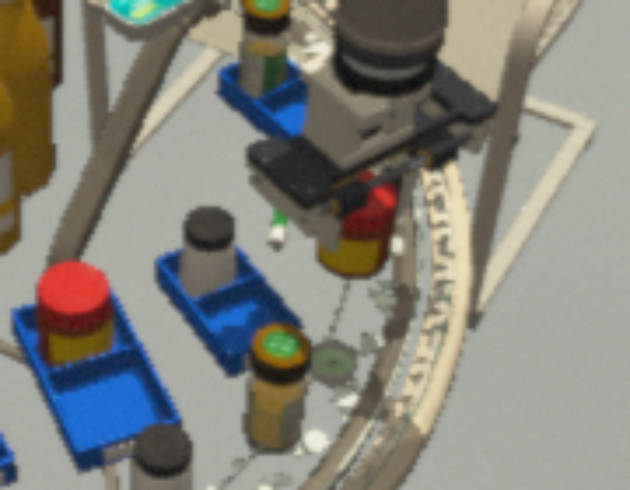

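The chilli jar is held and off the table, at about (352,235) in the crop. Now I'll carry it.

Call:
step_arm([
  {"x":0,"y":0,"z":-0.02,"rx":0,"ry":0,"rz":0,"claw":-1},
  {"x":0,"y":0,"z":-0.06,"rx":0,"ry":0,"rz":0.03,"claw":-1},
  {"x":0,"y":0,"z":-0.11,"rx":0,"ry":0,"rz":0.06,"claw":-1},
  {"x":-0.001,"y":-0.02,"z":-0.15,"rx":0.001,"ry":0.001,"rz":0.09,"claw":-1},
  {"x":-0.002,"y":-0.055,"z":-0.175,"rx":0.001,"ry":0.001,"rz":0.12,"claw":-1},
  {"x":-0.004,"y":-0.1,"z":-0.181,"rx":0.002,"ry":0.001,"rz":0.15,"claw":-1},
  {"x":-0.007,"y":-0.15,"z":-0.181,"rx":0.002,"ry":0.001,"rz":0.18,"claw":-1},
  {"x":-0.009,"y":-0.2,"z":-0.181,"rx":0.002,"ry":0.001,"rz":0.21,"claw":-1},
  {"x":-0.011,"y":-0.25,"z":-0.181,"rx":0.002,"ry":0.001,"rz":0.24,"claw":-1},
  {"x":-0.013,"y":-0.29,"z":-0.181,"rx":0.002,"ry":0.001,"rz":0.26,"claw":-1},
  {"x":-0.0143,"y":-0.32,"z":-0.181,"rx":0.002,"ry":0.001,"rz":0.273,"claw":-1},
  {"x":-0.0143,"y":-0.3297,"z":-0.181,"rx":0.002,"ry":0.001,"rz":0.273,"claw":-1},
])

```text
time: 12.55
tool_pos: [0.4533, 0.3284, 0.1984]
tool_rot: [3.141, 0.003, -0.212]
contact_force: [1.1, -0.1, -2.4]
opening: 0.0583
grip_force: 18.0
```

Call:
step_arm([
  {"x":0,"y":0,"z":0,"rx":0,"ry":0,"rz":0,"claw":-1},
  {"x":0,"y":0,"z":0,"rx":0,"ry":0,"rz":0,"claw":-1},
  {"x":0,"y":0,"z":0,"rx":0,"ry":0,"rz":0,"claw":-1},
])

```text
time: 12.8
tool_pos: [0.4545, 0.3241, 0.1993]
tool_rot: [3.14, 0.002, -0.215]
contact_force: [0.1, 0.2, -1.4]
opening: 0.0585
grip_force: 18.0
```

```bash
python3 g.py .4545,.3255,.045,-.215; python3 - <<'E'
from h import *
im,d=read_camera('scene'); P=cloud('scene',d)
cv2.imwrite('pics/s3.png',cv2.resize(im[60:260,150:350],None,fx=3,fy=3))
a=P[(d>0)&(abs(P[...,0]-.4545)<.033)&(abs(P[...,1]-.3255)<.034)&(P[...,2]>.1)]; print('underside z~',np.percentile(a[:,2],[0,1,3]))
E
```

```text
12.8 [0.4545 0.3241 0.1993] [ 3.14e+00  2.00e-03 -2.15e-01] 0.0585 18.0
.4545,.3255,.045,-.215 xyz [ 0.     -0.0022  0.2057] r [ 0.002  0.002 -0.   ] rows 3.7
underside z~ [0.16686166 0.17244445 0.18007024]
```

View pics/s3.png

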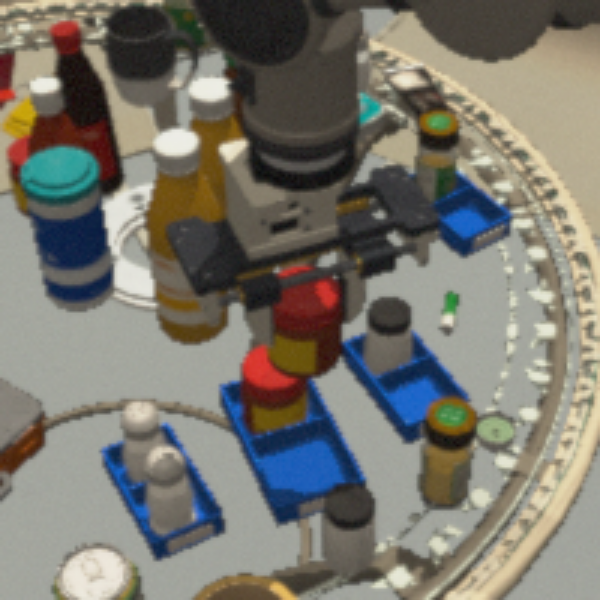

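The shaker stands upright in the mill tray at about (165,490). The chilli jar is held over its cell, with its lid at (308,295).

Call:
step_arm([
  {"x":0,"y":-0.0015,"z":0.03,"rx":0.002,"ry":0.002,"rz":0,"claw":-1},
  {"x":0,"y":-0.0015,"z":0.07,"rx":0.002,"ry":0.002,"rz":0,"claw":-1},
  {"x":0,"y":-0.0015,"z":0.11,"rx":0.002,"ry":0.002,"rz":0,"claw":-1},
  {"x":0,"y":-0.0015,"z":0.15,"rx":0.002,"ry":0.002,"rz":0,"claw":-1},
  {"x":0,"y":-0.0015,"z":0.18,"rx":0.002,"ry":0.002,"rz":0,"claw":-1},
  {"x":0,"y":-0.0015,"z":0.2,"rx":0.002,"ry":0.002,"rz":0,"claw":-1},
  {"x":0,"y":-0.0015,"z":0.206,"rx":0.002,"ry":0.002,"rz":0,"claw":-1},
  {"x":0,"y":-0.0015,"z":0.206,"rx":0.002,"ry":0.002,"rz":0,"claw":-1},
  {"x":0,"y":-0.0015,"z":0.206,"rx":0.002,"ry":0.002,"rz":0,"claw":-1},
  {"x":0,"y":-0.0015,"z":0.206,"rx":0.002,"ry":0.002,"rz":0,"claw":-1},
])

```text
time: 13.68
tool_pos: [0.4556, 0.3266, 0.0467]
tool_rot: [-3.139, -0.002, -0.215]
contact_force: [0.0, -0.0, -2.4]
opening: 0.0588
grip_force: 18.0
```

Call:
step_arm([
  {"x":0,"y":0,"z":0.003,"rx":0,"ry":0,"rz":0,"claw":-1},
  {"x":0,"y":0,"z":0.004,"rx":0,"ry":0,"rz":0,"claw":-1},
  {"x":0,"y":0,"z":0.004,"rx":0,"ry":0,"rz":0,"claw":-1},
])

```text
time: 13.93
tool_pos: [0.4547, 0.3265, 0.0427]
tool_rot: [-3.14, -0.001, -0.215]
contact_force: [0.3, 0.3, -2.3]
opening: 0.0589
grip_force: 18.0
```

Call:
step_arm([
  {"x":0,"y":0,"z":0.002,"rx":0,"ry":0,"rz":0,"claw":-1},
  {"x":0,"y":0,"z":0.003,"rx":0,"ry":0,"rz":0,"claw":-1},
  {"x":0,"y":0,"z":0.003,"rx":0,"ry":0,"rz":0,"claw":-1},
])

```text
time: 14.18
tool_pos: [0.4544, 0.3264, 0.0398]
tool_rot: [-3.141, -0.0, -0.214]
contact_force: [-0.6, -0.9, -2.5]
opening: 0.0587
grip_force: 18.0
```

Call:
step_arm([
  {"x":0,"y":0,"z":0.002,"rx":0,"ry":0,"rz":0,"claw":-1},
  {"x":0,"y":0,"z":0.003,"rx":0,"ry":0,"rz":0,"claw":-1},
  {"x":0,"y":0,"z":0.003,"rx":0,"ry":0,"rz":0,"claw":-1},
])

```text
time: 14.43
tool_pos: [0.4547, 0.3266, 0.0382]
tool_rot: [-3.14, -0.001, -0.214]
contact_force: [-1.4, -0.3, 3.5]
opening: 0.0586
grip_force: 18.0
```

Call:
step_arm([
  {"x":0,"y":0,"z":0,"rx":0,"ry":0,"rz":0,"claw":1},
  {"x":0,"y":0,"z":0,"rx":0,"ry":0,"rz":0,"claw":1},
  {"x":0,"y":0,"z":0,"rx":0,"ry":0,"rz":0,"claw":1},
  {"x":0,"y":0,"z":0,"rx":0,"ry":0,"rz":0,"claw":1},
  {"x":0,"y":0,"z":-0.02,"rx":0,"ry":0,"rz":0,"claw":1},
  {"x":0,"y":0,"z":-0.07,"rx":0,"ry":0,"rz":0,"claw":1},
  {"x":0,"y":0,"z":-0.12,"rx":0,"ry":0,"rz":0,"claw":1},
  {"x":0,"y":0,"z":-0.17,"rx":0,"ry":0,"rz":0,"claw":1},
  {"x":0,"y":0,"z":-0.2,"rx":0,"ry":0,"rz":0,"claw":1},
  {"x":0,"y":0,"z":-0.2,"rx":0,"ry":0,"rz":0,"claw":1},
  {"x":0,"y":0,"z":-0.2,"rx":0,"ry":0,"rz":0,"claw":1},
])

```text
time: 15.35
tool_pos: [0.455, 0.3266, 0.1891]
tool_rot: [-3.138, -0.003, -0.215]
contact_force: [0.2, -0.8, -0.4]
opening: 0.0921
grip_force: 0.0
```

```bash
python3 g.py .3755,.232,.18,0 .3755,.232,.056,0;
```

```text
15.35 [0.455  0.3266 0.1891] [-3.138e+00 -3.000e-03 -2.150e-01] 0.0921 0.0
.3755,.232,.18,0 xyz [-0.0767  0.1459  0.0114] r [-0.004 -0.004 -0.273] rows 3.0
.3755,.232,.056,0 xyz [-0.0772  0.1464  0.1768] r [-0.004 -0.004 -0.273] rows 4.4
```

Call:
step_arm([
  {"x":-0.0767,"y":0.146,"z":0.011,"rx":-0.004,"ry":-0.004,"rz":-0.273,"claw":1},
  {"x":-0.0767,"y":0.146,"z":0.011,"rx":-0.004,"ry":-0.004,"rz":-0.273,"claw":1},
  {"x":-0.0767,"y":0.146,"z":0.011,"rx":-0.004,"ry":-0.004,"rz":-0.273,"claw":1},
  {"x":-0.0767,"y":0.146,"z":0.011,"rx":-0.004,"ry":-0.004,"rz":-0.273,"claw":1},
  {"x":-0.0767,"y":0.146,"z":0.011,"rx":-0.004,"ry":-0.004,"rz":-0.273,"claw":1},
  {"x":-0.0767,"y":0.146,"z":0.04,"rx":-0.004,"ry":-0.004,"rz":-0.273,"claw":1},
  {"x":-0.0767,"y":0.146,"z":0.06,"rx":-0.004,"ry":-0.004,"rz":-0.273,"claw":1},
  {"x":-0.0767,"y":0.146,"z":0.06,"rx":-0.004,"ry":-0.004,"rz":-0.273,"claw":1},
  {"x":-0.0767,"y":0.146,"z":0.06,"rx":-0.004,"ry":-0.004,"rz":-0.273,"claw":1},
])

```text
time: 16.1
tool_pos: [0.3751, 0.232, 0.1418]
tool_rot: [3.139, 0.005, -0.0]
contact_force: [-0.0, 0.3, 0.0]
opening: 0.0919
grip_force: 0.0
```

```bash
python3 g.py .3755,.232,.056,0;
```

```text
16.1 [0.3751 0.232  0.1418] [ 3.139  0.005 -0.   ] 0.0919 0.0
.3755,.232,.056,0 xyz [ 0.001  -0.0003  0.1144] r [ 0.003  0.006 -0.   ] rows 2.1
```

Call:
step_arm([
  {"x":0,"y":0,"z":0.035,"rx":0.003,"ry":0.004,"rz":0,"claw":1},
  {"x":0,"y":0,"z":0.07,"rx":0.003,"ry":0.004,"rz":0,"claw":1},
  {"x":0,"y":0,"z":0.114,"rx":0.003,"ry":0.004,"rz":0,"claw":1},
  {"x":0,"y":0,"z":0.114,"rx":0.003,"ry":0.004,"rz":0,"claw":1},
  {"x":0,"y":0,"z":0.114,"rx":0.003,"ry":0.004,"rz":0,"claw":1},
  {"x":0,"y":0,"z":0.114,"rx":0.003,"ry":0.004,"rz":0,"claw":-1},
  {"x":0,"y":0,"z":0.114,"rx":0.003,"ry":0.004,"rz":0,"claw":-1},
  {"x":0,"y":0,"z":0.114,"rx":0.003,"ry":0.004,"rz":0,"claw":-1},
  {"x":0,"y":0,"z":0.114,"rx":0.003,"ry":0.004,"rz":0,"claw":-1},
  {"x":0,"y":0,"z":0.114,"rx":0.003,"ry":0.004,"rz":0,"claw":-1},
  {"x":0,"y":0,"z":0.114,"rx":0.003,"ry":0.004,"rz":0,"claw":-1},
  {"x":0,"y":0,"z":0.114,"rx":0.003,"ry":0.004,"rz":0,"claw":-1},
], squeeze=15)

```text
time: 17.1
tool_pos: [0.3748, 0.2315, 0.0574]
tool_rot: [-3.141, -0.001, -0.0]
contact_force: [-0.6, 0.8, -0.4]
opening: 0.0499
grip_force: 0.0
```

Call:
step_arm([
  {"x":0,"y":0,"z":0,"rx":0,"ry":0,"rz":0,"claw":-1},
  {"x":0,"y":0,"z":0,"rx":0,"ry":0,"rz":0,"claw":-1},
  {"x":0,"y":0,"z":0,"rx":0,"ry":0,"rz":0,"claw":-1},
  {"x":0,"y":0,"z":0,"rx":0,"ry":0,"rz":0,"claw":-1},
])

```text
time: 17.43
tool_pos: [0.3747, 0.2315, 0.0571]
tool_rot: [-3.141, -0.0, -0.0]
contact_force: [0.0, -0.3, 1.5]
opening: 0.0439
grip_force: 14.9
```

Call:
step_arm([
  {"x":0,"y":0,"z":-0.02,"rx":0,"ry":0,"rz":0,"claw":-1},
  {"x":0,"y":0,"z":-0.06,"rx":0,"ry":0,"rz":0,"claw":-1},
  {"x":0,"y":0,"z":-0.11,"rx":0,"ry":0,"rz":0,"claw":-1},
  {"x":0,"y":0,"z":-0.16,"rx":0,"ry":0,"rz":0,"claw":-1},
  {"x":0.01,"y":0.01,"z":-0.195,"rx":0,"ry":0,"rz":0,"claw":-1},
  {"x":0.04,"y":0.037,"z":-0.21,"rx":0,"ry":0,"rz":0,"claw":-1},
  {"x":0.078,"y":0.071,"z":-0.21,"rx":0,"ry":0,"rz":0,"claw":-1},
  {"x":0.116,"y":0.106,"z":-0.21,"rx":0,"ry":0,"rz":0,"claw":-1},
  {"x":0.154,"y":0.141,"z":-0.21,"rx":0,"ry":0,"rz":0,"claw":-1},
  {"x":0.192,"y":0.175,"z":-0.21,"rx":0,"ry":0,"rz":0,"claw":-1},
  {"x":0.22,"y":0.201,"z":-0.21,"rx":0,"ry":0,"rz":0,"claw":-1},
  {"x":0.235,"y":0.215,"z":-0.21,"rx":0,"ry":0,"rz":0,"claw":-1},
])

```text
time: 18.43
tool_pos: [0.5528, 0.0673, 0.2137]
tool_rot: [3.141, -0.0, -0.003]
contact_force: [-0.2, 0.4, -0.5]
opening: 0.0442
grip_force: 14.9
```

Call:
step_arm([
  {"x":0,"y":0,"z":0,"rx":0,"ry":0,"rz":0,"claw":-1},
  {"x":0,"y":0,"z":0,"rx":0,"ry":0,"rz":0,"claw":-1},
])

```text
time: 18.6
tool_pos: [0.5505, 0.0697, 0.2136]
tool_rot: [-3.141, 0.002, -0.002]
contact_force: [-0.2, 0.1, -1.4]
opening: 0.044
grip_force: 14.9
```

```bash
python3 g.py .636,-.007,.2,0
```

```text
18.6 [0.5505 0.0697 0.2136] [-3.141e+00  2.000e-03 -2.000e-03] 0.044 14.9
.636,-.007,.2,0 xyz [0.1142 0.1021 0.0179] r [-0.001  0.002 -0.002] rows 2.8
```

Call:
step_arm([
  {"x":0.025,"y":0.023,"z":0,"rx":0,"ry":0,"rz":0,"claw":-1},
  {"x":0.06,"y":0.054,"z":0,"rx":0,"ry":0,"rz":0,"claw":-1},
  {"x":0.09,"y":0.081,"z":0.01,"rx":0,"ry":0,"rz":0,"claw":-1},
  {"x":0.107,"y":0.096,"z":0.018,"rx":0,"ry":0,"rz":0,"claw":-1},
  {"x":0.114,"y":0.102,"z":0.018,"rx":0,"ry":0,"rz":0,"claw":-1},
  {"x":0.114,"y":0.102,"z":0.018,"rx":0,"ry":0,"rz":0,"claw":-1},
  {"x":0.114,"y":0.102,"z":0.018,"rx":0,"ry":0,"rz":0,"claw":-1},
  {"x":0.114,"y":0.102,"z":0.018,"rx":0,"ry":0,"rz":0,"claw":-1},
])

```text
time: 19.27
tool_pos: [0.6355, -0.0048, 0.2017]
tool_rot: [-3.141, -0.0, 0.001]
contact_force: [-0.3, -0.0, -1.5]
opening: 0.0436
grip_force: 14.9
```

```bash
python3 g.py .636,-.007,.065,0; python3 - <<'E'
from h import *
im,d=read_camera('scene')
cv2.imwrite('pics/s4.png',cv2.resize(im[60:260,170:390],None,fx=3,fy=3))
E
```

```text
19.27 [ 0.6355 -0.0048  0.2017] [-3.141e+00 -0.000e+00  1.000e-03] 0.0436 14.9
.636,-.007,.065,0 xyz [0.0006 0.0031 0.1822] r [-0.001 -0.     0.002] rows 3.3
```

View pics/s4.png

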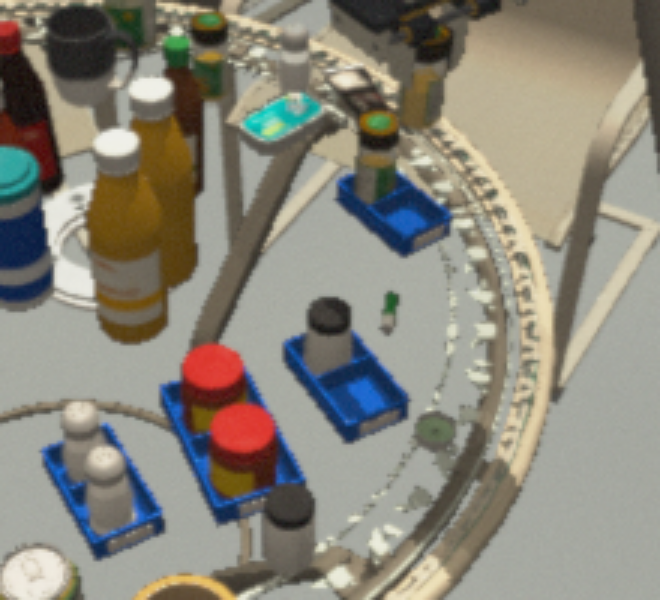

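The chilli jar stands in its cell at (242,450). The spice jar hangs upright above its tray, with its lid at about (427,40).

Call:
step_arm([
  {"x":0.0005,"y":0.0025,"z":0.03,"rx":0,"ry":0,"rz":0,"claw":-1},
  {"x":0.0005,"y":0.0025,"z":0.07,"rx":0,"ry":0,"rz":0,"claw":-1},
  {"x":0.0005,"y":0.0025,"z":0.11,"rx":0,"ry":0,"rz":0,"claw":-1},
  {"x":0.0005,"y":0.0025,"z":0.145,"rx":0,"ry":0,"rz":0,"claw":-1},
  {"x":0.0005,"y":0.0025,"z":0.17,"rx":0,"ry":0,"rz":0,"claw":-1},
  {"x":0.0005,"y":0.0025,"z":0.182,"rx":0,"ry":0,"rz":0,"claw":-1},
  {"x":0.0005,"y":0.0025,"z":0.182,"rx":0,"ry":0,"rz":0,"claw":-1},
  {"x":0.0005,"y":0.0025,"z":0.182,"rx":0,"ry":0,"rz":0,"claw":-1},
  {"x":0.0005,"y":0.0025,"z":0.182,"rx":0,"ry":0,"rz":0,"claw":-1},
])

```text
time: 20.07
tool_pos: [0.6378, -0.008, 0.0665]
tool_rot: [-3.141, -0.004, 0.0]
contact_force: [-0.1, 0.3, -0.9]
opening: 0.0438
grip_force: 14.9
```

Call:
step_arm([
  {"x":0,"y":0,"z":0.003,"rx":0,"ry":0,"rz":0,"claw":-1},
  {"x":0,"y":0,"z":0.005,"rx":0,"ry":0,"rz":0,"claw":-1},
  {"x":0,"y":0,"z":0.005,"rx":0,"ry":0,"rz":0,"claw":-1},
  {"x":0,"y":0,"z":0.005,"rx":0,"ry":0,"rz":0,"claw":-1},
])

```text
time: 20.4
tool_pos: [0.6369, -0.0082, 0.0611]
tool_rot: [-3.141, -0.001, -0.0]
contact_force: [-0.3, 0.4, -2.0]
opening: 0.0441
grip_force: 14.9
```

Call:
step_arm([
  {"x":0,"y":0,"z":0.002,"rx":0,"ry":0,"rz":0,"claw":-1},
  {"x":0,"y":0,"z":0.002,"rx":0,"ry":0,"rz":0,"claw":-1},
  {"x":0,"y":0,"z":0.002,"rx":0,"ry":0,"rz":0,"claw":-1},
])

```text
time: 20.65
tool_pos: [0.6372, -0.0085, 0.0601]
tool_rot: [-3.141, -0.002, -0.0]
contact_force: [-1.0, -1.7, 5.1]
opening: 0.0437
grip_force: 15.0
```

Call:
step_arm([
  {"x":0,"y":0,"z":0,"rx":0,"ry":0,"rz":0,"claw":1},
  {"x":0,"y":0,"z":0,"rx":0,"ry":0,"rz":0,"claw":1},
  {"x":0,"y":0,"z":0,"rx":0,"ry":0,"rz":0,"claw":1},
  {"x":0,"y":0,"z":0,"rx":0,"ry":0,"rz":0,"claw":1},
  {"x":0,"y":0,"z":0,"rx":0,"ry":0,"rz":0,"claw":1},
  {"x":0,"y":0,"z":-0.02,"rx":0,"ry":0,"rz":0,"claw":1},
  {"x":0,"y":0,"z":-0.07,"rx":0,"ry":0,"rz":0,"claw":1},
  {"x":0,"y":0,"z":-0.12,"rx":0,"ry":0,"rz":0,"claw":1},
  {"x":0,"y":0,"z":-0.17,"rx":0,"ry":0,"rz":0,"claw":1},
  {"x":0,"y":0,"z":-0.19,"rx":0,"ry":0,"rz":0,"claw":1},
  {"x":0,"y":0,"z":-0.19,"rx":0,"ry":0,"rz":0,"claw":1},
  {"x":0,"y":0,"z":-0.19,"rx":0,"ry":0,"rz":0,"claw":1},
])

```text
time: 21.65
tool_pos: [0.6369, -0.0083, 0.2024]
tool_rot: [-3.141, -0.002, -0.0]
contact_force: [-0.5, 0.2, -0.9]
opening: 0.0916
grip_force: 0.0
```

```bash
python3 g.py .3665,.34,.18,0
```

```text
21.65 [ 0.6369 -0.0083  0.2024] [-3.141e+00 -2.000e-03 -0.000e+00] 0.0916 0.0
.3665,.34,.18,0 xyz [-0.3607 -0.4643  0.0294] r [-0.    -0.002 -0.   ] rows 10.6
```

Call:
step_arm([
  {"x":-0.3607,"y":-0.4643,"z":0.0294,"rx":0,"ry":-0.002,"rz":0,"claw":1},
  {"x":-0.3607,"y":-0.4643,"z":0.0294,"rx":0,"ry":-0.002,"rz":0,"claw":1},
  {"x":-0.3607,"y":-0.4643,"z":0.0294,"rx":0,"ry":-0.002,"rz":0,"claw":1},
  {"x":-0.3607,"y":-0.4643,"z":0.0294,"rx":0,"ry":-0.002,"rz":0,"claw":1},
  {"x":-0.3607,"y":-0.4643,"z":0.0294,"rx":0,"ry":-0.002,"rz":0,"claw":1},
  {"x":-0.3607,"y":-0.4643,"z":0.0294,"rx":0,"ry":-0.002,"rz":0,"claw":1},
  {"x":-0.3607,"y":-0.4643,"z":0.0294,"rx":0,"ry":-0.002,"rz":0,"claw":1},
  {"x":-0.3607,"y":-0.4643,"z":0.0294,"rx":0,"ry":-0.002,"rz":0,"claw":1},
  {"x":-0.3607,"y":-0.4643,"z":0.0294,"rx":0,"ry":-0.002,"rz":0,"claw":1},
  {"x":-0.3607,"y":-0.4643,"z":0.0294,"rx":0,"ry":-0.002,"rz":0,"claw":1},
  {"x":-0.3607,"y":-0.4643,"z":0.0294,"rx":0,"ry":-0.002,"rz":0,"claw":1},
  {"x":-0.3607,"y":-0.4643,"z":0.0294,"rx":0,"ry":-0.002,"rz":0,"claw":1},
])

```text
time: 22.65
tool_pos: [0.362, 0.3424, 0.1776]
tool_rot: [3.141, 0.006, 0.005]
contact_force: [-0.8, 0.5, 0.6]
opening: 0.0918
grip_force: 0.0
```

Call:
step_arm([
  {"x":0,"y":0,"z":0,"rx":0,"ry":0,"rz":0,"claw":1},
  {"x":0,"y":0,"z":0,"rx":0,"ry":0,"rz":0,"claw":1},
  {"x":0,"y":0,"z":0,"rx":0,"ry":0,"rz":0,"claw":1},
])

```text
time: 22.9
tool_pos: [0.3668, 0.339, 0.1791]
tool_rot: [3.141, 0.002, -0.002]
contact_force: [0.4, -0.7, 0.5]
opening: 0.0917
grip_force: 0.0
```

```bash
python3 g.py .3665,.34,.1,0 .3665,.34,.036,0; python3 - <<'E'
from h import *
im,d=read_camera('scene'); P=cloud('scene',d)
for q in ['salt_jar','spice_jar']:
    for m in nets.masks_of('scene',q)[:2]:
        r=m['region']&(d>0); X=P[r]; T=X[X[:,2]>np.percentile(X[:,2],95)-.012]
        print(q,m['conf'],((T.min(0)+T.max(0))/2).round(3),len(X))
E
```

```text
22.9 [0.3668 0.339  0.1791] [ 3.141e+00  2.000e-03 -2.000e-03] 0.0917 0.0
.3665,.34,.1,0 xyz [-1.000e-04 -1.400e-03  1.055e-01] r [ 0.001  0.003 -0.002] rows 1.9
.3665,.34,.036,0 xyz [ 1.000e-04 -1.500e-03  1.908e-01] r [ 0.001  0.003 -0.002] rows 3.4
salt_jar 0.67 [0.366 0.342 0.074] 495
spice_jar 0.8 [ 0.633 -0.004  0.106] 404
spice_jar 0.73 [0.396 0.555 0.11 ] 1189
```

Call:
step_arm([
  {"x":0,"y":-0.0012,"z":0.04,"rx":0,"ry":0.003,"rz":0,"claw":1},
  {"x":0,"y":-0.0012,"z":0.08,"rx":0,"ry":0.003,"rz":0,"claw":1},
  {"x":0,"y":-0.0012,"z":0.12,"rx":0,"ry":0.003,"rz":0,"claw":1},
  {"x":0,"y":-0.0012,"z":0.16,"rx":0,"ry":0.003,"rz":0,"claw":1},
  {"x":0,"y":-0.0012,"z":0.19,"rx":0,"ry":0.003,"rz":0,"claw":1},
  {"x":0,"y":-0.0012,"z":0.19,"rx":0,"ry":0.003,"rz":0,"claw":1},
  {"x":0,"y":-0.0012,"z":0.19,"rx":0,"ry":0.003,"rz":0,"claw":1},
  {"x":0,"y":-0.0012,"z":0.19,"rx":0,"ry":0.003,"rz":0,"claw":-1},
  {"x":0,"y":-0.0012,"z":0.19,"rx":0,"ry":0.003,"rz":0,"claw":-1},
  {"x":0,"y":-0.0012,"z":0.19,"rx":0,"ry":0.003,"rz":0,"claw":-1},
  {"x":0,"y":-0.0012,"z":0.19,"rx":0,"ry":0.003,"rz":0,"claw":-1},
], squeeze=15)

```text
time: 23.97
tool_pos: [0.3667, 0.3414, 0.0386]
tool_rot: [-3.14, -0.003, -0.0]
contact_force: [-0.6, 0.3, 0.1]
opening: 0.0694
grip_force: 0.0
```

Call:
step_arm([
  {"x":0,"y":0,"z":0,"rx":0,"ry":0,"rz":0,"claw":-1},
  {"x":0,"y":0,"z":0,"rx":0,"ry":0,"rz":0,"claw":-1},
  {"x":0,"y":0,"z":0,"rx":0,"ry":0,"rz":0,"claw":-1},
  {"x":0,"y":0,"z":0,"rx":0,"ry":0,"rz":0,"claw":-1},
  {"x":0,"y":0,"z":0,"rx":0,"ry":0,"rz":0,"claw":-1},
  {"x":0,"y":0,"z":0,"rx":0,"ry":0,"rz":0,"claw":-1},
  {"x":0,"y":0,"z":0,"rx":0,"ry":0,"rz":0,"claw":-1},
])

```text
time: 24.55
tool_pos: [0.3661, 0.3409, 0.0375]
tool_rot: [-3.141, -0.001, -0.0]
contact_force: [-0.3, -2.3, 4.9]
opening: 0.0455
grip_force: 15.0
```

Call:
step_arm([
  {"x":0,"y":0,"z":-0.015,"rx":0,"ry":0,"rz":0,"claw":-1},
  {"x":0,"y":0,"z":-0.05,"rx":0,"ry":0,"rz":0,"claw":-1},
  {"x":0,"y":0,"z":-0.1,"rx":0,"ry":0,"rz":0.02,"claw":-1},
  {"x":0,"y":0,"z":-0.15,"rx":0,"ry":0,"rz":0.04,"claw":-1},
  {"x":0.01,"y":0.016,"z":-0.185,"rx":0,"ry":0,"rz":0.06,"claw":-1},
  {"x":0.03,"y":0.047,"z":-0.2,"rx":0,"ry":0,"rz":0.08,"claw":-1},
  {"x":0.058,"y":0.091,"z":-0.2,"rx":0,"ry":0,"rz":0.1,"claw":-1},
  {"x":0.085,"y":0.133,"z":-0.2,"rx":0,"ry":0,"rz":0.12,"claw":-1},
  {"x":0.108,"y":0.169,"z":-0.2,"rx":0,"ry":0,"rz":0.136,"claw":-1},
  {"x":0.123,"y":0.193,"z":-0.2,"rx":0,"ry":0,"rz":0.136,"claw":-1},
  {"x":0.129,"y":0.202,"z":-0.2,"rx":0,"ry":0,"rz":0.136,"claw":-1},
  {"x":0.129,"y":0.202,"z":-0.2,"rx":0,"ry":0,"rz":0.136,"claw":-1},
])

```text
time: 25.55
tool_pos: [0.4634, 0.1881, 0.187]
tool_rot: [-3.141, -0.001, -0.11]
contact_force: [0.2, 0.5, -0.9]
opening: 0.0454
grip_force: 15.0
```

Call:
step_arm([
  {"x":0,"y":0,"z":0,"rx":0,"ry":0,"rz":0,"claw":-1},
  {"x":0,"y":0,"z":0,"rx":0,"ry":0,"rz":0,"claw":-1},
  {"x":0,"y":0,"z":0,"rx":0,"ry":0,"rz":0,"claw":-1},
])

```text
time: 25.8
tool_pos: [0.4619, 0.1905, 0.1873]
tool_rot: [-3.141, -0.001, -0.105]
contact_force: [-0.1, -0.5, -1.3]
opening: 0.0456
grip_force: 15.0
```

```bash
python3 g.py .463,.1895,.045,-.107; python3 - <<'E'
from h import *
im,d=read_camera('scene')
cv2.imwrite('pics/s5.png',cv2.resize(im[60:260,170:390],None,fx=3,fy=3))
E
```

```text
25.8 [0.4619 0.1905 0.1873] [-3.141e+00 -1.000e-03 -1.050e-01] 0.0456 15.0
.463,.1895,.045,-.107 xyz [0.0015 0.0014 0.1897] r [-0.001 -0.001  0.002] rows 3.4
```

View pics/s5.png

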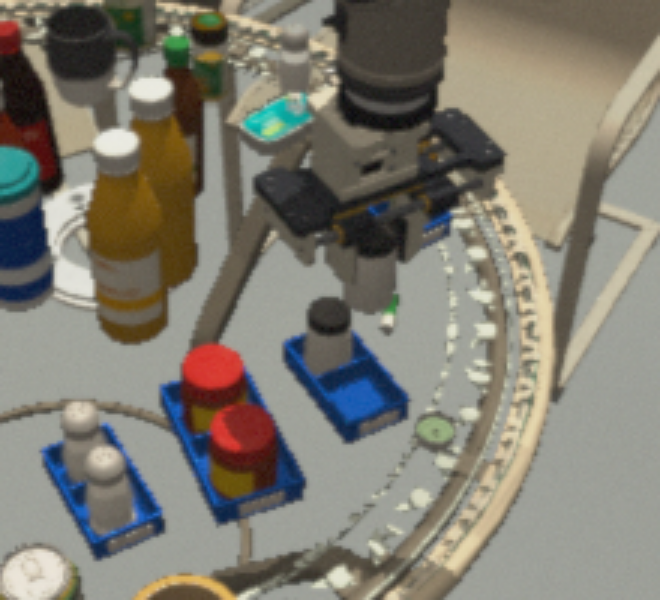

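The salt jar is held upright at about (375,275), above its cell. Now I'll lower it.

Call:
step_arm([
  {"x":0.001,"y":0.001,"z":0.03,"rx":0,"ry":0,"rz":0,"claw":-1},
  {"x":0.001,"y":0.001,"z":0.07,"rx":0,"ry":0,"rz":0,"claw":-1},
  {"x":0.001,"y":0.001,"z":0.11,"rx":0,"ry":0,"rz":0,"claw":-1},
  {"x":0.001,"y":0.001,"z":0.15,"rx":0,"ry":0,"rz":0,"claw":-1},
  {"x":0.001,"y":0.001,"z":0.177,"rx":0,"ry":0,"rz":0,"claw":-1},
  {"x":0.001,"y":0.001,"z":0.19,"rx":0,"ry":0,"rz":0,"claw":-1},
  {"x":0.001,"y":0.001,"z":0.19,"rx":0,"ry":0,"rz":0,"claw":-1},
  {"x":0.001,"y":0.001,"z":0.19,"rx":0,"ry":0,"rz":0,"claw":-1},
  {"x":0.001,"y":0.001,"z":0.19,"rx":0,"ry":0,"rz":0,"claw":-1},
])

```text
time: 26.6
tool_pos: [0.4645, 0.1892, 0.0462]
tool_rot: [-3.14, -0.004, -0.107]
contact_force: [0.3, -1.0, -1.1]
opening: 0.0458
grip_force: 15.0
```

Call:
step_arm([
  {"x":0,"y":0,"z":0.003,"rx":0,"ry":0,"rz":0,"claw":-1},
  {"x":0,"y":0,"z":0.005,"rx":0,"ry":0,"rz":0,"claw":-1},
  {"x":0,"y":0,"z":0.005,"rx":0,"ry":0,"rz":0,"claw":-1},
  {"x":0,"y":0,"z":0.005,"rx":0,"ry":0,"rz":0,"claw":-1},
])

```text
time: 26.93
tool_pos: [0.4636, 0.1886, 0.0415]
tool_rot: [-3.141, -0.002, -0.107]
contact_force: [0.3, 0.5, -1.0]
opening: 0.0454
grip_force: 15.0
```

Call:
step_arm([
  {"x":0,"y":0,"z":0.002,"rx":0,"ry":0,"rz":0,"claw":-1},
  {"x":0,"y":0,"z":0.002,"rx":0,"ry":0,"rz":0,"claw":-1},
  {"x":0,"y":0,"z":0.002,"rx":0,"ry":0,"rz":0,"claw":-1},
])

```text
time: 27.18
tool_pos: [0.4638, 0.1887, 0.0404]
tool_rot: [-3.141, -0.002, -0.107]
contact_force: [-2.1, -0.2, 5.3]
opening: 0.0457
grip_force: 15.0
```

Call:
step_arm([
  {"x":0,"y":0,"z":0,"rx":0,"ry":0,"rz":0,"claw":1},
  {"x":0,"y":0,"z":0,"rx":0,"ry":0,"rz":0,"claw":1},
  {"x":0,"y":0,"z":0,"rx":0,"ry":0,"rz":0,"claw":1},
  {"x":0,"y":0,"z":0,"rx":0,"ry":0,"rz":0,"claw":1},
  {"x":0,"y":0,"z":0,"rx":0,"ry":0,"rz":0,"claw":1},
  {"x":0,"y":0,"z":-0.02,"rx":0,"ry":0,"rz":0,"claw":1},
  {"x":0,"y":0,"z":-0.07,"rx":0,"ry":0,"rz":0,"claw":1},
  {"x":0,"y":0,"z":-0.12,"rx":0,"ry":0,"rz":0,"claw":1},
  {"x":0,"y":0,"z":-0.17,"rx":0,"ry":0,"rz":0,"claw":1},
  {"x":0,"y":0,"z":-0.21,"rx":0,"ry":0,"rz":0,"claw":1},
  {"x":0,"y":0,"z":-0.21,"rx":0,"ry":0,"rz":0,"claw":1},
  {"x":0,"y":0,"z":-0.21,"rx":0,"ry":0,"rz":0,"claw":1},
])

```text
time: 28.18
tool_pos: [0.4641, 0.1888, 0.1987]
tool_rot: [-3.14, -0.005, -0.107]
contact_force: [-0.7, 0.0, 0.0]
opening: 0.0916
grip_force: 0.0
```

Call:
step_arm([
  {"x":0,"y":0.4,"z":-0.05,"rx":0,"ry":0,"rz":0,"claw":1},
  {"x":0,"y":0.4,"z":-0.05,"rx":0,"ry":0,"rz":0,"claw":1},
  {"x":0,"y":0.4,"z":-0.05,"rx":0,"ry":0,"rz":0,"claw":1},
  {"x":0,"y":0.4,"z":-0.05,"rx":0,"ry":0,"rz":0,"claw":1},
  {"x":0,"y":0.4,"z":-0.05,"rx":0,"ry":0,"rz":0,"claw":1},
  {"x":0,"y":0.4,"z":-0.05,"rx":0,"ry":0,"rz":0,"claw":1},
  {"x":0,"y":0.4,"z":-0.05,"rx":0,"ry":0,"rz":0,"claw":1},
  {"x":0,"y":0.4,"z":-0.05,"rx":0,"ry":0,"rz":0,"claw":1},
  {"x":0,"y":0.4,"z":-0.05,"rx":0,"ry":0,"rz":0,"claw":1},
  {"x":0,"y":0.4,"z":-0.05,"rx":0,"ry":0,"rz":0,"claw":1},
])

```text
time: 29.02
tool_pos: [0.4306, -0.1095, 0.2331]
tool_rot: [-3.139, 0.002, -0.109]
contact_force: [-0.1, 0.4, -0.0]
opening: 0.092
grip_force: 0.0
```

```bash
python3 g.py; python3 - <<'E'
from h import *
im,d=read_camera('top'); cv2.imwrite('pics/t9.png',cv2.resize(im[80:290,90:400],None,fx=2.58,fy=2.58))
im,d=read_camera('scene'); cv2.imwrite('pics/s9.png',cv2.resize(im[80:300,160:390],None,fx=2.7,fy=2.7))
E
```

```text
29.02 [ 0.4306 -0.1095  0.2331] [-3.139e+00  2.000e-03 -1.090e-01] 0.092 0.0
```

View pics/t9.png

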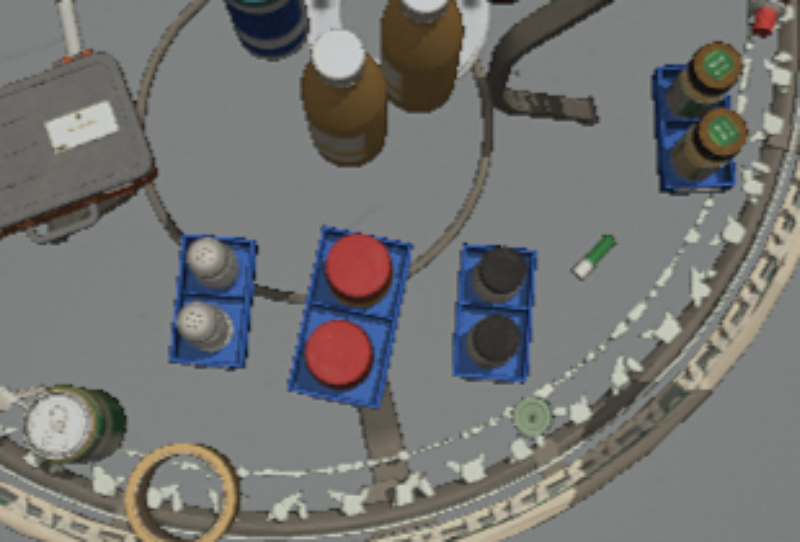

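View pics/s9.png

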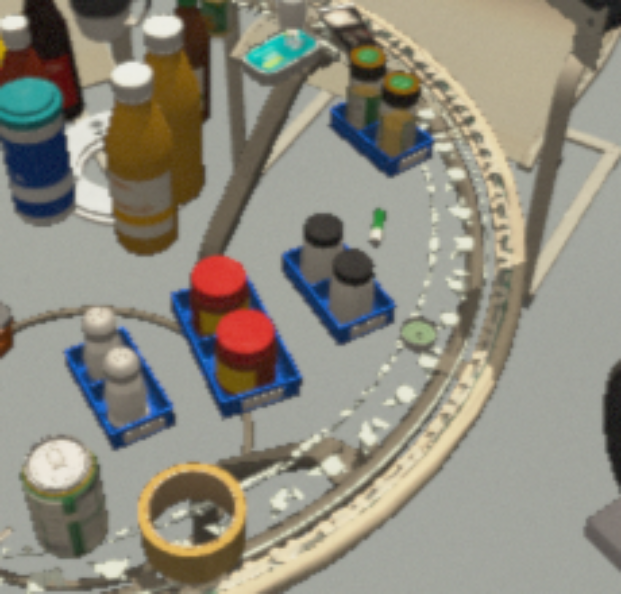

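All four stand upright in their matching cells. In the top view they are the shaker at (205,325), chilli at (338,352), salt at (495,340) and spice at (722,132). The trays, the can at (60,420) and the tealight at (533,415) haven't moved.

```bash
python3 -c "
from cell import robot
print(robot.hand_in())"
```

```text
the job is handed in; nothing more can be done
None
```

The job is handed in: all four seasonings stand upright in the free cells of their matching trays, and the trays, can and tealight look unmoved in the final pictures (about 29 s of the 112 s used; no verdict was returned).

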